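# Set up the gauging fixture

## Robot

A 6-joint arm with a two-finger parallel gripper is mounted at the origin on a cart in front of the work surface, level with it; the furniture and walls round the work are solid. World frame = base frame: x ahead of the robot, y to its left, z up, the work surface at z = 0. Lengths are in m, angles in rad, forces in N, time in s.
With the tool pointing down it reaches from about 0.35 to 0.975 m from the base axis. Payload 4.9 kg.
Tool frame: the origin (TCP) lies between the finger pads; the fingertips stand 19 mm ahead of it and the grasp point (between the pads) is the TCP; z points along the fingers, y is the line along which they close (so a half turn about z gives the same grasp; the last joint's range is limited). The gripper opens to 85 mm and grips with 20 to 120 N. Pads are 22 mm wide; open, the fingers measure 114 mm over their backs; the gripper's body (76 mm by 85 mm) begins 54 mm behind the grasp point. The pads swing forward as they close: fully open they stand 13 mm farther back than shut.
Start: joints at [1.092, 0.053, 1.613, -0, 1.476, -0.119], TCP at [0.22, 0.585, 0.25] pointing down, gripper open.
Joint ranges: [-3.01, 3.01], [-1.01, 2.22], [0.06, 2.58], [-1.02, 4.17], [0.09, 2.62], [-3.14, 3.14]. Speed limits (rad/s): [2.57, 2.57, 3.14, 3.14, 3.14, 3.14].

## Interface

Orientations are given as a rotation vector (axis times angle).
In Python, from station import ctrl gives the robot as it stands. The module is installed in compiled form; this text tells all that it offers.
- The arm moves only by the tool servo_tool, never from a script. Its argument "increments" is a list that holds one entry, the list of rows, each a list of 5 numbers: the finger opening in cm, from 0 to 8.54, then the shift along the tool's x, y, z in cm, then the turn about the tool's z in degrees. A call has 1 to 5 rows; each row is the pose to reach, as a shift and turn from the pose commanded when the call began, along the tool's axes at that moment; what a row does not reach only later rows make up. A row lasts 1/10 s, in which the tool goes at most 50 mm and 8.59 degrees, less where a joint would pass 70% of its speed; a pose out of reach is approached as far as the arm can. A call with a gripper value outside its range is refused whole. The fingers move at their own pace and stop on an object; "newtons" is the grip in N (left out, the last holds). Time passes only in rows, so rows that repeat a pose let the fingers close. It gives the time, the measured TCP pose, the force, the opening and the grip force at its end, in the units of the state.
- ctrl.get_obs(): the state, without advancing time (a new reading comes with each control period).
- ctrl.get_image(name): name is "scene" or "top"; returns a dict with "img" (384x512x3 uint8, red, green, blue), "fx", "fy", "cx", "cy" (pixels), "rvec" (rotation vector, rad) and "tvec" (3), from world to camera coordinates, as OpenCV has them. Camera axes: x right, y down, z forward; pixel columns grow to the right and rows downward; lengths in m; the calibration is good to about 2 mm. A picture is of the moment at which its call begins. There is no depth.
- ctrl.finish_job(): hands the job in; it is judged then, once.
The state is a dict: "t": time; "q": joint angles; "dq": joint speeds; "effort": joint torques, N m; "tool_pos": TCP position; "tool_rot": TCP orientation; "contact_force": force on the tool from outside, world axes, zero at the start; "wrist_torque": the same for the moment, N m; "opening": finger opening in m; "grip_force": force on a finger pad.
Only numpy, scipy, OpenCV 4.12 (cv2) and the standard library are available. Lean on these libraries where they do the work, as an engineer would, in place of code of your own. Each camera call takes 0.05 s, during which the arm holds its last target. There are 200 camera calls.

## Task

Set up the gauging fixture: put the bearing-cover casting flat on its slab and push it fully home against both dowels and the end stop, then swing the clamp arm all the way over it. Take every plug gauge out of the sloping wooden rack and stand it, the same end down, in a pocket of its own in the fixture's holder. Leave everything seated and the other things on the bench where they are.

Things in the scene. Friction and masses are not known exactly. Their poses are not given: they have to be found in the camera images.
- seat (a point): Where the casting's centre point lies when the casting is fully home on the fixture, 35 mm above the bench. Axes of the fixture: x toward the two dowels, y away from the end stop, z up. The end stop, 40 x 12 mm and 14 mm high above the slab, has its face at y = -75, x = -20 to +20 mm from here.
- fixture: Gauging fixture (fixed), origin straight below seat on the bench, same axes. Dark steel slab, top at z = 12 mm, x -80 to +105, y -152 to +112 mm. Two steel dowels, 10 mm diameter, 14 mm high above the slab, at x = +55, y = -50 and +50 (near faces at x = +50). Aluminium gauge holder 150 x 36 mm, top at z = 58, centred on x 0, y -128. Clamp post at x +88, y +20.
- casting_mid (a point): Centre of the bearing-cover casting (loose, 0.5 kg, bare aluminium), half-way up: 23 mm above its underside. A plate 100 (x) x 150 (y) x 14 mm with a round upright boss 36 mm in diameter and 32 mm high in the middle of its top (boss spans 14 to 46 mm above the underside). Either way round fits: long side to the dowels, short side to the end stop. It slides on the slab when pushed at an edge.
- clamp (a joint): Swing clamp arm, hinged about the vertical post: 0 = open, arm pointing along the fixture's +y; 1.571 = closed, arm pointing along the fixture's -x, over the casting. Grows counter-clockwise seen from above. Stays where it is left (light friction, under 2 N at the knob). The arm is 16 mm wide, 8 mm thick and passes 3 mm above the casting's plate.
- clamp_pivot (a point): Hinge axis of the clamp arm, at the arm's underside, 29 mm above the bench.
- clamp_knob (a point): Middle of the upright black knob on the clamp arm: 14 mm diameter, 34 mm high (17 mm up and down from this point), 52 mm from the hinge axis.
- holder (a point): Point in the gauge holder at the height of its pocket floors (18 mm above the bench), in the middle of the row of four pockets. Axes as those of seat; the pockets lie in a row along x.
- rack: Sloping wooden gauge rack (fixed), origin under its middle, foot 100 x 180 mm, 8 mm thick. Four square pockets along its y (-60, -20, +20, +60 mm), each 22 mm wide and 40 mm deep, leaning 15 degrees from vertical (gauges in them up to 20) so that the gauges' tops lean to the rack's -x (toward the robot). Gauges stick out 58 mm; three or four are there.
- casting: The casting; origin at the centre of its underside.
- caliper: Vernier caliper, 69 x 205 x 8 mm, lying on the bench: leave alone.
- tape_roll: Roll of masking tape, 96 mm across, 24 mm high: leave alone.
- marker: Marker pen, 12 x 137 mm, lying on the bench: leave alone.
- pocket0 (a point): Middle of the mouth of holder pocket 0, on the holder's top face 58 mm above the bench; square pocket 22 mm wide, 40 mm deep, straight down, chamfered. Pockets are 36 mm apart.
- gauge0_mid (a point): Centre of a steel plug gauge, 98 mm long, 0.11 kg, half-way along; z points along it, up out of the rack. Knurled grip 16.6 mm diameter from 23 mm below to 33 mm above this point, ends 14 mm diameter. May be absent.
- gauge0: The same gauge; origin at the centre of its lower end face.
- pocket1 (a point): Middle of the mouth of holder pocket 1, on the holder's top face 58 mm above the bench; square pocket 22 mm wide, 40 mm deep, straight down, chamfered. Pockets are 36 mm apart.
- gauge1_mid (a point): Centre of a steel plug gauge, 98 mm long, 0.11 kg, half-way along; z points along it, up out of the rack. Knurled grip 16.6 mm diameter from 23 mm below to 33 mm above this point, ends 14 mm diameter. May be absent.
- gauge1: The same gauge; origin at the centre of its lower end face.
- pocket2 (a point): Middle of the mouth of holder pocket 2, on the holder's top face 58 mm above the bench; square pocket 22 mm wide, 40 mm deep, straight down, chamfered. Pockets are 36 mm apart.
- gauge2_mid (a point): Centre of a steel plug gauge, 98 mm long, 0.11 kg, half-way along; z points along it, up out of the rack. Knurled grip 16.6 mm diameter from 23 mm below to 33 mm above this point, ends 14 mm diameter. May be absent.
- gauge2: The same gauge; origin at the centre of its lower end face.
- pocket3 (a point): Middle of the mouth of holder pocket 3, on the holder's top face 58 mm above the bench; square pocket 22 mm wide, 40 mm deep, straight down, chamfered. Pockets are 36 mm apart.
- gauge3_mid (a point): Centre of a steel plug gauge, 98 mm long, 0.11 kg, half-way along; z points along it, up out of the rack. Knurled grip 16.6 mm diameter from 23 mm below to 33 mm above this point, ends 14 mm diameter. May be absent.
- gauge3: The same gauge; origin at the centre of its lower end face.

How it is judged:
On the way, in this order (a step that is already met when the one before it is completed fails the run):
1. the casting sits flat on the slab, fully home against both dowels and the end stop, with the clamp still open (x of casting_mid in the frame of seat between -0.002 and 0.002 m and y of casting_mid in the frame of seat between -0.002 and 0.002 m and z of casting_mid in the frame of seat between -0.003 and 0.003 m and angle between the x axis of casting_mid and the x axis of seat, either way round below 0.025 rad and angle between casting_mid's own z axis and vertical below 0.03 rad and value of joint clamp below 0.8 rad), for 0.2 s.
2. the clamp arm is swung all the way over the seated casting (x of casting_mid in the frame of seat between -0.002 and 0.002 m and y of casting_mid in the frame of seat between -0.002 and 0.002 m and z of casting_mid in the frame of seat between -0.003 and 0.003 m and angle between the x axis of casting_mid and the x axis of seat, either way round below 0.025 rad and angle between casting_mid's own z axis and vertical below 0.03 rad and value of joint clamp above 1.42 rad), for 0.2 s.
At the end, for the whole second after the job is handed in: The casting lies flat on the slab within 2 mm of fully home in x and y and within 0.025 rad of square; the clamp arm is closed (above 1.42 rad); every gauge that is there stands in a pocket of the holder, right way up and on its floor; all released and at rest (all of step 2 and linear speed of casting below 0.01 m/s and x of gauge0_mid in the frame of holder between -0.07 and 0.07 m and y of gauge0_mid in the frame of holder between -0.016 and 0.016 m and z of gauge0_mid in the frame of holder between 0.04 and 0.056 m and angle between each of gauge0_mid, gauge1_mid, gauge2_mid, gauge3_mid's own z axis and vertical below 0.25 rad and linear speed of each of gauge0, gauge1, gauge2, gauge3 below 0.02 m/s and x of gauge1_mid in the frame of holder between -0.07 and 0.07 m and y of gauge1_mid in the frame of holder between -0.016 and 0.016 m and z of gauge1_mid in the frame of holder between 0.04 and 0.056 m and x of gauge2_mid in the frame of holder between -0.07 and 0.07 m and y of gauge2_mid in the frame of holder between -0.016 and 0.016 m and z of gauge2_mid in the frame of holder between 0.04 and 0.056 m and x of gauge3_mid in the frame of holder between -0.07 and 0.07 m and y of gauge3_mid in the frame of holder between -0.016 and 0.016 m and z of gauge3_mid in the frame of holder between 0.04 and 0.056 m); the robot touches nothing.
It fails at once if the vernier caliper is pushed more than 3 cm from its place (distance of caliper from where it was at the start of the episode above 0.03 m).
It fails at once if the roll of masking tape is pushed more than 3 cm from its place (distance of tape_roll from where it was at the start of the episode above 0.03 m).
It fails at once if the marker pen is pushed more than 3 cm from its place (distance of marker from where it was at the start of the episode above 0.03 m).
Of gauge0, gauge1, gauge2, gauge3 only 3 to 4 are there at a start; the rules pass over those that are not, and their reading is None.
At some moment in a run one of casting may be knocked a few centimetres aside while the robot is not near it.
It also fails if it takes over 210 s, if anything falls off the work surface, if the arm or the gripper's body presses on something with over 40 N, if the wrist force passes 120 N, or if a joint passes its speed limit or range.

## Working session

There is one attempt and no reset: what is moved stays moved. The work goes in short steps, Python scripts to look and compute and a tool call to move; the robot and the scene stay as the last step left them, time stands still between calls to the robot, and variables do not carry over. Pictures are saved under pics/ and viewed, at most 14 in all, crops included, and the job is handed in when it is done.

Besides the shell and the picture viewer there is one more tool, called after "Emit:" as name(argument=value, ...) on one line, values as JSON. servo_tool: Moves the arm, as the interface text tells. Its arguments: {"type":"object","properties":{"increments":{"type":"array"},"newtons":{"type":"number"}},"required":["increments"]}

```bash
mkdir -p pics
cat > h.py <<'E'
import numpy as np, cv2
from scipy.spatial.transform import Rotation as R
from station import ctrl
def cam(n):
    return ctrl.get_image(n)
def ray(c,u,v):
    M=cv2.Rodrigues(np.array(c['rvec'],float))[0]; t=np.array(c['tvec'],float).ravel()
    d=M.T@np.array([(u-c['cx'])/c['fx'],(v-c['cy'])/c['fy'],1]); return -M.T@t,d
def pt(c,u,v,z):
    o,d=ray(c,u,v); return o+d*(z-o[2])/d[2]
def proj(c,P):
    M=cv2.Rodrigues(np.array(c['rvec'],float))[0]; p=M@np.array(P,float)+np.array(c['tvec'],float).ravel()
    return c['cx']+c['fx']*p[0]/p[2], c['cy']+c['fy']*p[1]/p[2]
def save(c,name,crop=None,s=1.5):
    im=c['img'][:,:,::-1]
    if crop: x0,y0,x1,y1=crop; im=im[y0:y1,x0:x1]
    cv2.imwrite('pics/'+name,cv2.resize(im,None,fx=s,fy=s,interpolation=cv2.INTER_CUBIC))
def st():
    o=ctrl.get_obs(); print('t',round(o['t'],2),'p',np.round(o['tool_pos'],4),'r',np.round(o['tool_rot'],4),'F',np.round(o['contact_force'],1),'op',round(o['opening'],4),'g',o['grip_force'])
    return o
def rel(P):
    o=ctrl.get_obs(); return R.from_rotvec(o['tool_rot']).inv().apply(np.array(P)-o['tool_pos'])*100
E
python3 - <<'E'
from h import *
o=st(); print(R.from_rotvec(o['tool_rot']).as_matrix().round(3))
for n in('top','scene'):
    c=cam(n); save(c,n+'0.png'); print(n,c['fx'],c['cx'],c['cy'],ray(c,c['cx'],c['cy']))
E
```

```text
t 0.0 p [0.2198 0.5844 0.249 ] r [-0.562  -3.0903  0.0031] F [-0.6 -0.6 -0.1] op 0.0855 g 0.0
[[-0.936  0.352 -0.001]
 [ 0.352  0.936 -0.002]
 [ 0.    -0.002 -1.   ]]
top 377.3091560554624 261.5538513756016 190.91330968750052 (array([0.44725112, 0.01958877, 1.1470477 ]), array([ 0.16723885, -0.00143799, -0.98591536]))
scene 477.7451111274346 255.97307108358538 195.55875376252766 (array([-0.10971115, -0.60933245,  0.92290726]), array([ 0.57769983,  0.48847561, -0.65395297]))
```

View pics/top0.png

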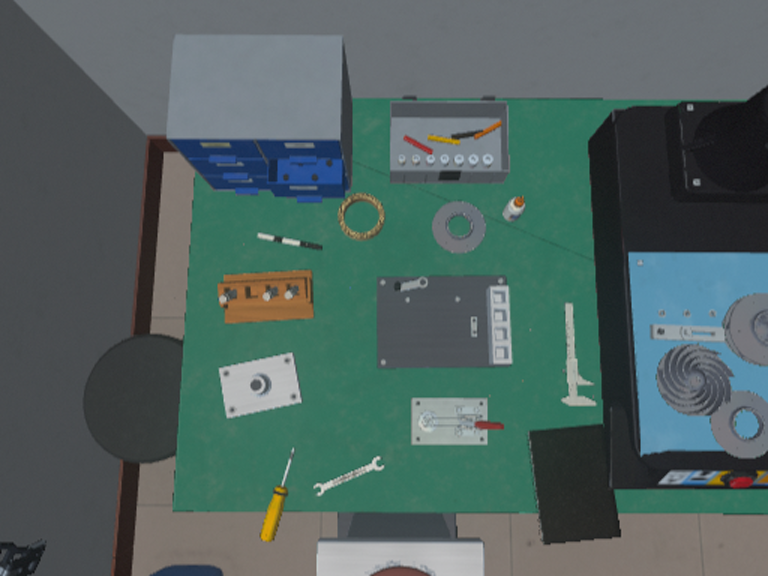

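View pics/scene0.png

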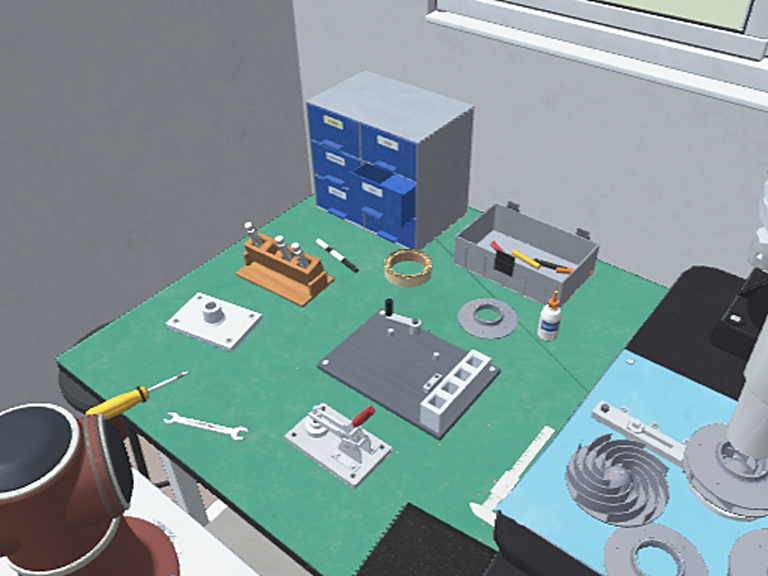

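The top view shows the slab at about (251–341, 184–245) in native pixels, with the holder at its right. The casting is near (174,256), and the rack near (178,197) holds three gauges. The clamp is open. The scene view agrees.

```bash
cat > m.py <<'E'
from h import *
c=cam('top'); s=cam('scene')
save(c,'t1.png',(135,170,345,290),3.8); save(s,'s1.png',(100,135,345,300),3.2)
hsv=cv2.cvtColor(c['img'],cv2.COLOR_RGB2HSV)
def blobs(c,m,z,box,nm):
    mm=np.zeros_like(m); x0,y0,x1,y1=box; mm[y0:y1,x0:x1]=m[y0:y1,x0:x1]
    cs=cv2.findContours(mm,cv2.RETR_EXTERNAL,cv2.CHAIN_APPROX_NONE)[0]; k=max(cs,key=cv2.contourArea)
    W=np.array([pt(c,*p[0],z)[:2] for p in k],np.float32); r=cv2.minAreaRect(W); print(nm,r,cv2.contourArea(k)); return r
white=((hsv[:,:,1]<40)&(hsv[:,:,2]>140)).astype(np.uint8)
blobs(c,white,0.058,(318,184,345,248),'holder')
blobs(c,cv2.morphologyEx(white,cv2.MORPH_CLOSE,np.ones((5,5))),0.014,(140,230,205,285),'casting')
notgreen=((hsv[:,:,0]<60)|(hsv[:,:,0]>95)|(hsv[:,:,1]<90)).astype(np.uint8)
blobs(c,notgreen,0.012,(245,180,345,250),'slab')
blobs(c,notgreen,0.008,(140,175,213,220),'rack')
E
python3 m.py
```

```text
holder ((0.5589250922203064, -0.19038651883602142), (0.14834091067314148, 0.036423210054636), 0.8479373455047607) 588.5
casting ((0.4416252672672272, 0.2793443202972412), (0.10064248740673065, 0.14834730327129364), 12.412766456604004) 1653.5
slab ((0.5704061985015869, -0.0850272923707962), (0.1850709468126297, 0.2692684531211853), 0.9755932688713074) 5286.0
rack ((0.6191328167915344, 0.27648648619651794), (0.10348167270421982, 0.19359427690505981), 3.8854174613952637) 1977.0
```

View pics/t1.png

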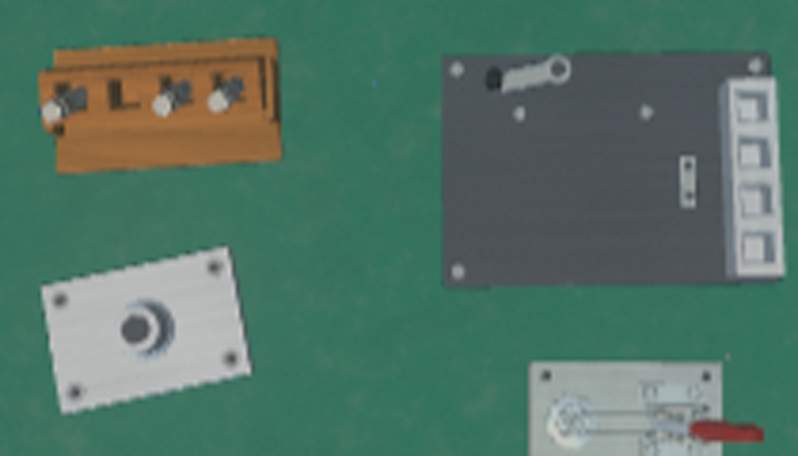

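View pics/s1.png

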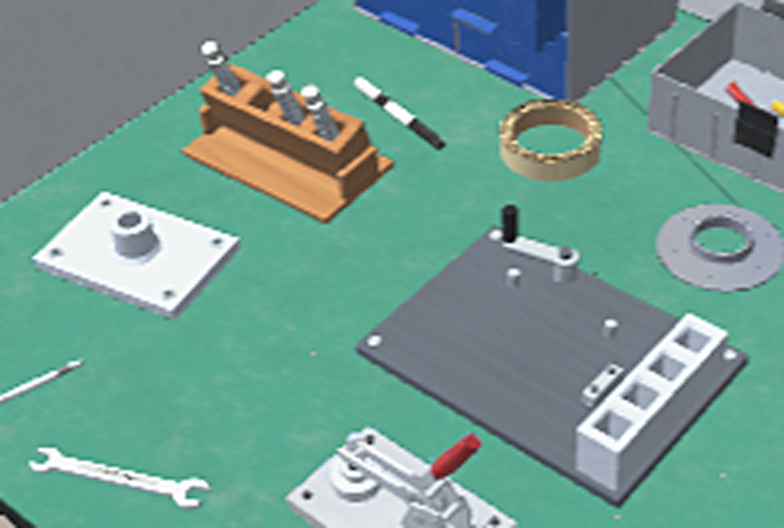

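The crops show the details well. Gauge tops in the top crop are at (51,112), (163,104) and (219,101); in the scene crop they are at (210,47), (275,78) and (313,92). Next I triangulate them, along with the dowels and the knob.

```bash
cat > m2.py <<'E'
from h import *
c=cam('top'); s=cam('scene')
def tri(a,b):
    (o1,d1),(o2,d2)=ray(c,*a),ray(s,*b); A=np.c_[d1,-d2]; k=np.linalg.lstsq(A,o2-o1,rcond=None)[0]
    p,q=o1+d1*k[0],o2+d2*k[1]; return (p+q)/2,np.linalg.norm(p-q)
T=lambda x,y:(x/3.8+135-.37,y/3.8+170-.37)
S=lambda x,y:(x/3.2+100-.35,y/3.2+135-.35)
for n,a,b in [('g60',(51,112),(210,47)),('g-20',(163,104),(275,78)),('g-60',(219,101),(313,92)),('knobtop',(495,72),(510,208)),('dowelL',(519,113),(513,272)),('dowelR',(646,112),(611,324)),('boss',(136,329),(132,219))]:
    p,e=tri(T(*a),S(*b)); print(n,p.round(4),round(e,4))
for n,a,z in [('dL',(519,113),.026),('dR',(646,112),.026),('boss',(137,329),.046),('stop',(687,181),.026)]: print(n,pt(c,*T(*a),z).round(4))
E
python3 m2.py
```

```text
g60 [0.597  0.3295 0.1205] 0.0009
g-20 [0.6029 0.2502 0.1178] 0.0014
g-60 [0.6063 0.2084 0.1192] 0.0017
knobtop [0.6358 0.0092 0.0709] 0.0023
dowelL [ 0.6117 -0.0111  0.0261] 0.0002
dowelR [ 0.6135 -0.1118  0.0251] 0.0005
boss [0.4429 0.2778 0.0478] 0.0019
dL [ 0.6118 -0.0112  0.026 ]
dR [ 0.6132 -0.1116  0.026 ]
boss [0.4422 0.2781 0.046 ]
stop [ 0.5587 -0.143   0.026 ]
```

```bash
cat >> h.py <<'E'
def nav(P,yaw=None):
    o=st(); M=R.from_rotvec(o['tool_rot']).as_matrix(); psi=np.degrees(np.arctan2(-M[0,1],M[1,1]))
    print('rel cm',rel(P).round(2),'yaw now',psi.round(2),'turn',None if yaw is None else round(psi-yaw,2))
E
python3 -c "
from h import *
nav((.442,.2785,.12),12.4)"
```

```text
t 0.3 p [0.22   0.5848 0.2499] r [-5.6200e-01 -3.0907e+00  1.1000e-03] F [0.  1.4 0.6] op 0.0851 g 0.0
rel cm [-31.57 -20.84  13.  ] yaw now -20.61 turn -33.01
```

Emit:
servo_tool(increments=[[[8.5, -31.6, -20.8, 8, -33], [8.5, -31.6, -20.8, 8, -33], [8.5, -31.6, -20.8, 8, -33], [8.5, -31.6, -20.8, 8, -33], [8.5, -31.6, -20.8, 8, -33]]])

```text
t: 0.8
tool_pos: [0.3603, 0.3921, 0.2001]
tool_rot: [-0.344, 3.122, 0.001]
contact_force: [-0.1, 0.1, -0.5]
opening: 0.0852
grip_force: 0.0
```

```bash
python3 -c "
from h import *
nav((.442,.2785,.12),12.4)"
```

```text
t 0.8 p [0.3603 0.3921 0.2001] r [-3.438e-01  3.122e+00  7.000e-04] F [-0.1  0.1 -0.5] op 0.0852 g 0.0
rel cm [ -5.5  -12.86   8.01] yaw now 12.57 turn 0.17
```

Emit:
servo_tool(increments=[[[8.5, -5.5, -12.9, 8, 0], [8.5, -5.5, -12.9, 8, 0], [8.5, -5.5, -12.9, 8, 0], [8.5, -5.5, -12.9, 8, 0], [8.5, -5.5, -12.9, 8, 0]]])

```text
t: 1.3
tool_pos: [0.4409, 0.2779, 0.1189]
tool_rot: [0.334, -3.121, 0.001]
contact_force: [-0.3, -0.2, 0.5]
opening: 0.085
grip_force: 0.0
```

```bash
python3 -c "
from h import *
c=cam('scene');save(c,'a.png',(90,140,300,290),3.5);nav((.442,.2785,.036),12.4)"
```

```text
t 1.35 p [0.441  0.2792 0.1202] r [ 3.3670e-01 -3.1228e+00 -7.0000e-04] F [0.7 0.1 0.4] op 0.0849 g 0.0
rel cm [-0.09 -0.1   8.42] yaw now 12.31 turn -0.09
```

View pics/a.png

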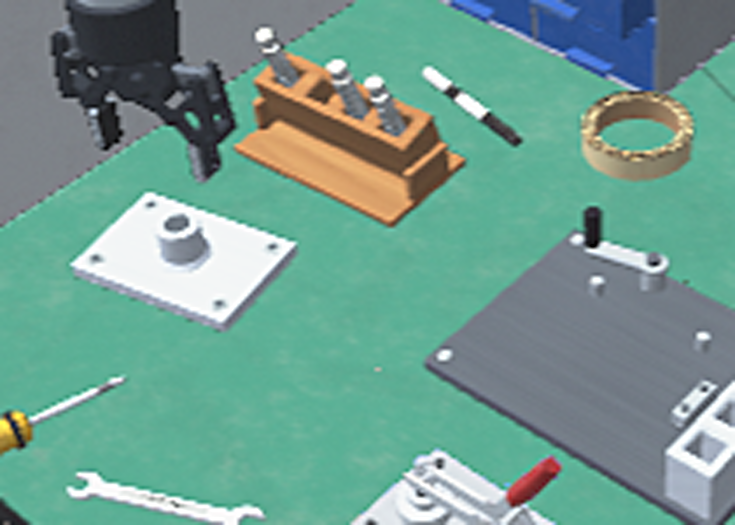

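The gripper stands over the boss with its fingers astride it, so I go down and grip.

Emit:
servo_tool(increments=[[[8.5, -0.1, -0.1, 4.5, 0], [8.5, -0.1, -0.1, 7.5, 0], [8.5, -0.1, -0.1, 8.4, 0], [8.5, -0.1, -0.1, 8.4, 0], [3, -0.1, -0.1, 8.4, 0]]], newtons=50)

```text
t: 1.85
tool_pos: [0.4432, 0.2799, 0.0383]
tool_rot: [-0.34, 3.12, 0.002]
contact_force: [-0.0, 0.1, -0.5]
opening: 0.073
grip_force: 0.0
```

Emit:
servo_tool(increments=[[[3, 0, 0, 0, 0], [3, 0, 0, 0, 0], [3, 0, 0, 0, 0], [3, 0, 0, 0, 0], [3, 0, 0, 0, 0]]])

```text
t: 2.35
tool_pos: [0.4434, 0.279, 0.038]
tool_rot: [-0.339, 3.121, 0.001]
contact_force: [-1.8, -0.8, 5.8]
opening: 0.0349
grip_force: 50.5
```

Emit:
servo_tool(increments=[[[3, 0, 0, -2, 0], [3, 0, 0, -5, 0], [3, 0, 0, -6.5, 0], [3, 0, 0, -6.5, 0], [3, 0, 0, -6.5, 0]]])

```text
t: 2.85
tool_pos: [0.4416, 0.2782, 0.1002]
tool_rot: [0.339, -3.122, 0.001]
contact_force: [0.5, -0.2, -5.9]
opening: 0.0345
grip_force: 51.4
```

```bash
python3 -c "
from h import *
nav((.54,-.045,.10),0.9)"
```

```text
t 2.85 p [0.4416 0.2782 0.1002] r [ 3.386e-01 -3.122e+00  6.000e-04] F [ 0.5 -0.2 -5.9] op 0.0345 g 51.419938802719116
rel cm [-2.690e+00 -3.367e+01  3.000e-02] yaw now 12.38 turn 11.48
```

Emit:
servo_tool(increments=[[[3, -2.7, -33.7, 0, 11.5], [3, -2.7, -33.7, 0, 11.5], [3, -2.7, -33.7, 0, 11.5], [3, -2.7, -33.7, 0, 11.5], [3, -2.7, -33.7, 0, 11.5]]])

```text
t: 3.35
tool_pos: [0.5138, 0.0376, 0.0989]
tool_rot: [0.024, -3.138, -0.001]
contact_force: [1.3, 0.2, -5.1]
opening: 0.0343
grip_force: 52.1
```

```bash
python3 -c "
from h import *
nav((.54,-.045,.10),0.9)"
```

```text
t 3.35 p [0.5138 0.0376 0.0989] r [ 2.430e-02 -3.138e+00 -7.000e-04] F [ 1.3  0.2 -5.1] op 0.0343 g 52.12819039821625
rel cm [-2.49 -8.3  -0.12] yaw now 0.89 turn -0.01
```

Emit:
servo_tool(increments=[[[3, -2.5, -8.3, 0, 0], [3, -2.5, -8.3, 0, 0], [3, -2.5, -8.3, 2.5, 0], [3, -2.5, -8.3, 4, 0], [3, -2.5, -8.3, 4.6, 0]]])

```text
t: 3.85
tool_pos: [0.5379, -0.0423, 0.0507]
tool_rot: [0.024, -3.133, -0.003]
contact_force: [-0.8, 1.7, -3.7]
opening: 0.0345
grip_force: 52.7
```

Emit:
servo_tool(increments=[[[3, 0, 0, 0.1, 0], [3, 0, 0, 0.2, 0], [3, 0, 0, 0.3, 0]]], newtons=30)

```text
t: 4.15
tool_pos: [0.5421, -0.0427, 0.0531]
tool_rot: [-0.026, 3.14, -0.001]
contact_force: [-0.2, -0.3, -6.2]
opening: 0.0347
grip_force: 52.4
```

```bash
python3 -c "
from h import *
c=cam('scene');save(c,'b.png',(190,190,340,300),5);nav((.5575,-.0622,.05),0.9)"
```

```text
t 4.2 p [ 0.542  -0.0428  0.053 ] r [-2.58e-02  3.14e+00 -5.00e-04] F [-0.2  0.  -4.3] op 0.0342 g 52.34935998916626
rel cm [-1.52 -1.96  0.3 ] yaw now 0.94 turn 0.04
```

View pics/b.png

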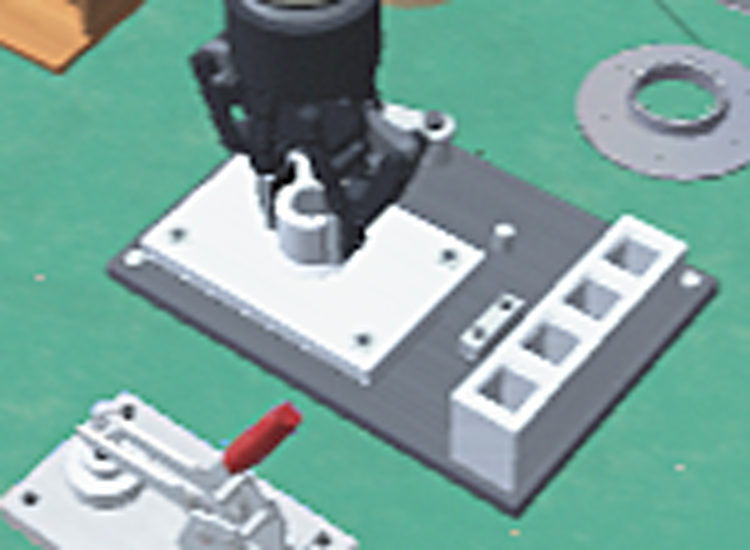

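The casting hovers just over the slab, square, short of the dowels and the stop. I lower it to contact.

Emit:
servo_tool(increments=[[[3, 0, 0, 0.1, 0], [3, 0, 0, 0.2, 0], [3, 0, 0, 0.25, 0], [3, 0, 0, 0.3, 0], [3, 0, 0, 0.3, 0]]], newtons=30)

```text
t: 4.7
tool_pos: [0.5417, -0.0432, 0.0501]
tool_rot: [-0.024, 3.141, 0.0]
contact_force: [-4.0, 1.1, 1.6]
opening: 0.0348
grip_force: 53.2
```

Emit:
servo_tool(increments=[[[3, -0.5, 0, 0, 0], [3, -1.0, 0, 0, 0], [3, -1.3, 0, 0, 0], [3, -1.5, 0, 0, 0], [3, -1.5, 0, 0, 0]]])

```text
t: 5.2
tool_pos: [0.5573, -0.0433, 0.0501]
tool_rot: [-0.024, 3.14, -0.001]
contact_force: [-4.6, -0.7, 4.9]
opening: 0.0345
grip_force: 53.3
```

Emit:
servo_tool(increments=[[[3, -0.1, 0, 0, 0], [3, -0.2, 0, 0, 0], [3, -0.2, 0, 0, 0]]])

```text
t: 5.5
tool_pos: [0.5587, -0.0432, 0.0501]
tool_rot: [0.024, -3.141, 0.001]
contact_force: [-5.2, -0.5, 6.5]
opening: 0.0344
grip_force: 53.5
```

Emit:
servo_tool(increments=[[[3, -0.1, 0, 0, 0], [3, -0.2, 0, 0, 0], [3, -0.2, 0, 0, 0]]])

```text
t: 5.8
tool_pos: [0.5589, -0.0432, 0.0501]
tool_rot: [0.025, -3.136, 0.001]
contact_force: [-13.7, 0.1, 13.5]
opening: 0.0343
grip_force: 54.2
```

Both dowels are touched. I ease off and push toward the end stop.

Emit:
servo_tool(increments=[[[3, 0.1, -0.5, -0.05, 0], [3, 0.1, -1.0, -0.05, 0], [3, 0.1, -1.5, -0.05, 0], [3, 0.1, -1.7, -0.05, 0], [3, 0.1, -1.7, -0.05, 0]]])

```text
t: 6.3
tool_pos: [0.5591, -0.0583, 0.0501]
tool_rot: [0.025, -3.139, -0.006]
contact_force: [-8.5, 6.7, 8.8]
opening: 0.0348
grip_force: 53.8
```

Emit:
servo_tool(increments=[[[3, 0, -0.1, 0, 0], [3, 0, -0.2, 0, 0], [3, 0, -0.2, 0, 0]]])

```text
t: 6.6
tool_pos: [0.5591, -0.0599, 0.05]
tool_rot: [0.025, -3.139, -0.006]
contact_force: [-7.2, 9.6, 8.9]
opening: 0.0344
grip_force: 53.9
```

Emit:
servo_tool(increments=[[[3, 0, -0.1, 0, 0], [3, 0, -0.2, 0, 0], [3, 0, -0.2, 0, 0]]])

```text
t: 6.9
tool_pos: [0.5591, -0.0619, 0.0501]
tool_rot: [0.025, -3.139, -0.006]
contact_force: [-7.4, 9.0, 8.6]
opening: 0.0348
grip_force: 53.9
```

Emit:
servo_tool(increments=[[[3, 0, -0.1, 0, 0], [3, 0, -0.2, 0, 0], [3, 0, -0.2, 0, 0]]])

```text
t: 7.2
tool_pos: [0.5591, -0.0638, 0.0501]
tool_rot: [0.025, -3.139, -0.006]
contact_force: [-7.8, 8.8, 8.5]
opening: 0.0347
grip_force: 53.9
```

Emit:
servo_tool(increments=[[[3, 0, -0.1, 0, 0], [3, 0, -0.2, 0, 0], [3, 0, -0.2, 0, 0]]])

```text
t: 7.5
tool_pos: [0.5592, -0.064, 0.0501]
tool_rot: [0.025, -3.139, -0.012]
contact_force: [-7.4, 16.4, 10.0]
opening: 0.0343
grip_force: 54.2
```

Emit:
servo_tool(increments=[[[3, -0.1, 0, 0, 0], [3, -0.2, 0, 0, 0], [3, -0.2, 0, 0, 0]]])

```text
t: 7.8
tool_pos: [0.5592, -0.064, 0.05]
tool_rot: [0.025, -3.133, -0.012]
contact_force: [-16.1, 15.8, 15.5]
opening: 0.0346
grip_force: 55.0
```

Emit:
servo_tool(increments=[[[3, 0.2, 0.1, 0, 0], [3, 0.2, 0.1, 0, 0], [5.5, 0.2, 0.1, 0, 0], [5.5, 0.2, 0.1, 0, 0], [5.5, 0.2, 0.1, 0, 0]]])

```text
t: 8.3
tool_pos: [0.5605, -0.0673, 0.05]
tool_rot: [-0.024, 3.14, -0.001]
contact_force: [0.6, -0.5, -0.7]
opening: 0.0554
grip_force: 0.0
```

Emit:
servo_tool(increments=[[[6, 0, 0, -3, 0], [6, 0, 0, -8, 0], [6, 0, 0, -12, 0], [6, 10, 0, -16, 0], [6, 15, 0, -16, 0]]])

```text
t: 8.8
tool_pos: [0.4656, -0.0693, 0.2019]
tool_rot: [-0.025, 3.136, -0.003]
contact_force: [0.5, 0.3, 1.0]
opening: 0.06
grip_force: 0.0
```

```bash
cat > m3.py <<'E'
from h import *
import sys
c=cam('top');save(c,sys.argv[1],(235,170,350,260),6)
hsv=cv2.cvtColor(c['img'],cv2.COLOR_RGB2HSV)
w=((hsv[:,:,1]<40)&(hsv[:,:,2]>140)).astype(np.uint8)
cs=cv2.findContours(w,cv2.RETR_EXTERNAL,cv2.CHAIN_APPROX_NONE)[0]
for k in cs:
    m=k.mean(0)[0]
    if 245<m[0]<345 and 180<m[1]<250 and cv2.contourArea(k)>300:
        print(m,cv2.minAreaRect(np.array([pt(c,*p[0],.026)[:2] for p in k],np.float32)))
st()
E
python3 m3.py c.png
```

```text
[290.14361702 213.94148936] ((0.5626274347305298, -0.06829085201025009), (0.10478606820106506, 0.1604662537574768), 2.0884416103363037)
[333.26262626 210.23232323] ((0.5812610387802124, -0.1961168348789215), (0.12049366533756256, 0.03768880292773247), 0.928548276424408)
t 8.85 p [ 0.4582 -0.0681  0.2005] r [ 2.4000e-02 -3.1411e+00  2.6000e-03] F [-1.1  0.6 -1.7] op 0.0597 g 0.0
```

View pics/c.png

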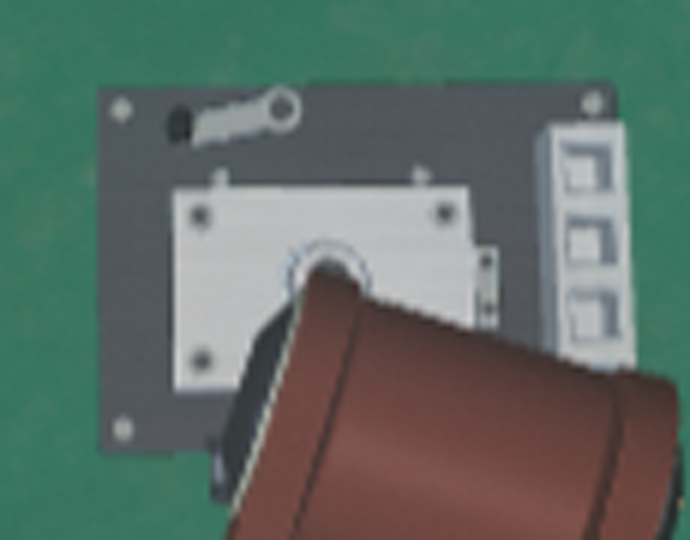

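The plate lies up to the dowels and the stop as far as can be told, with the arm hiding part of it. I move to above the knob at (180,125) and check again from there.

```bash
python3 -c "
from h import *
nav((.636,.009,.12),0.9)"
```

```text
t 8.85 p [ 0.4582 -0.0681  0.2005] r [ 2.4000e-02 -3.1411e+00  2.6000e-03] F [-1.1  0.6 -1.7] op 0.0597 g 0.0
rel cm [-17.9    7.46   8.03] yaw now 0.87 turn -0.03
```

Emit:
servo_tool(increments=[[[3.5, 0, 25, 0, 0], [3.5, 0, 25, 0, 0], [3.5, 0, 25, 0, 0], [3.5, 0, 25, 0, 0], [3.5, 0, 25, 0, 0]]])

```text
t: 9.35
tool_pos: [0.4607, 0.1833, 0.1989]
tool_rot: [-0.023, 3.139, 0.0]
contact_force: [0.9, 0.3, -0.1]
opening: 0.0349
grip_force: 0.0
```

```bash
cat >> m3.py <<'E'
# rim positions with subpixel edges: gray profiles in native px
g=cv2.cvtColor(c['img'],cv2.COLOR_RGB2GRAY)
print('row profile near stop',g[218,305:322], g[222,305:322]); print('col left dowel',g[196:208,271],g[196:208,272]);print('col right',g[196:208,305],g[196:208,304])
E
python3 m3.py d.png; python3 -c "
from h import *
nav((.636,.009,.12),0.9)"
```

```text
[291.17934783 217.2173913 ] ((0.5625182390213013, -0.06890039891004562), (0.10763582587242126, 0.15843379497528076), 0.32192304730415344)
[333.37096774 216.4516129 ] ((0.5636435151100159, -0.19640237092971802), (0.15573328733444214, 0.03768880292773247), 0.9285482168197632)
t 9.4 p [0.4597 0.1897 0.199 ] r [-0.0326  3.14    0.0095] F [-3.2  2.5  1.3] op 0.0346 g 0.0
row profile near stop [193 193 192 192 191 191 191 190 195 149 158 159 164  84  89  90  90] [194 194 193 193 194 192 193 193 198 134 144 125 145  90  90  91  89]
col left dowel [ 89  88 134 156 158 178 190 189 189 190 192 189] [ 89  90 133 154 155 178 191 189 190 192 193 191]
col right [ 88  99 136 155 140 172 193 190 190 189 188 189] [ 89 108 143 156 137 170 192 190 190 190 188 188]
t 9.4 p [0.4597 0.1897 0.199 ] r [-0.0326  3.14    0.0095] F [-3.2  2.5  1.3] op 0.0346 g 0.0
rel cm [-17.24 -18.48   7.81] yaw now 1.19 turn 0.29
```

View pics/d.png

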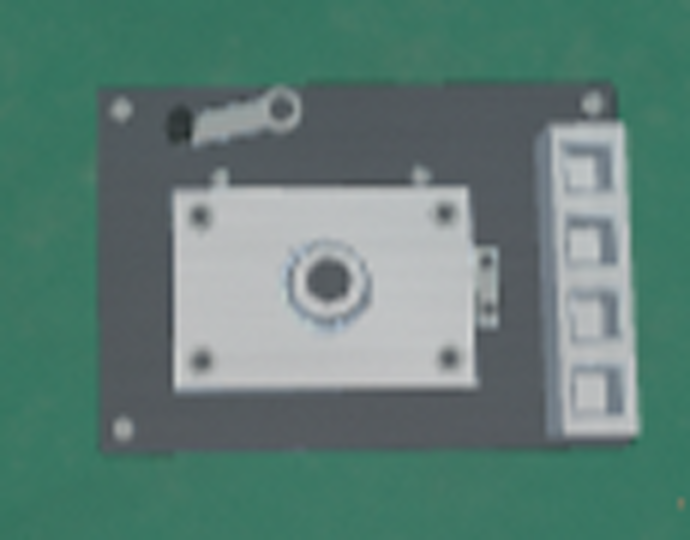

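The plate edge (column 313) meets the stop (columns 314–317) and both dowels with no dark gap, so the casting is home. Next is the knob.

Emit:
servo_tool(increments=[[[3.5, -17.2, -18.5, 5, 0], [3.5, -17.2, -18.5, 5, 0], [3.5, -17.2, -18.5, 5, 0], [3.5, -17.2, -18.5, 5, 0], [3.5, -17.2, -18.5, 5, 0]]])

```text
t: 9.9
tool_pos: [0.6319, 0.0025, 0.1494]
tool_rot: [-0.023, 3.14, -0.0]
contact_force: [-0.1, 1.4, -0.1]
opening: 0.0352
grip_force: 0.0
```

Emit:
servo_tool(increments=[[[3.5, 0, 0, 0, 0], [3.5, 0, 0, 0, 0]]])

```text
t: 10.1
tool_pos: [0.6306, 0.0033, 0.1488]
tool_rot: [0.021, -3.14, -0.001]
contact_force: [0.0, 1.2, -0.1]
opening: 0.0348
grip_force: 0.0
```

```bash
python3 -c "
from h import *
nav((.637,.008,.062),0.9)"
```

```text
t 10.1 p [0.6306 0.0033 0.1488] r [ 2.0700e-02 -3.1401e+00 -7.0000e-04] F [ 0.   1.2 -0.1] op 0.0348 g 0.0
rel cm [-0.66  0.46  8.68] yaw now 0.76 turn -0.14
```

Emit:
servo_tool(increments=[[[3.5, -0.7, 0.5, 3, 0], [3.5, -0.7, 0.5, 6, 0], [3.5, -0.7, 0.5, 8.6, 0], [3.5, -0.7, 0.5, 8.6, 0], [3.5, -0.7, 0.5, 8.6, 0]]])

```text
t: 10.6
tool_pos: [0.6369, 0.0105, 0.0646]
tool_rot: [-0.026, 3.141, 0.0]
contact_force: [0.2, 0.3, 1.1]
opening: 0.0351
grip_force: 0.0
```

Emit:
servo_tool(increments=[[[0.8, 0, 0, 0, 0], [0.8, 0, 0, 0, 0], [0.8, 0, 0, 0, 0], [0.8, 0, 0, 0, 0], [0.8, 0, 0, 0, 0]]], newtons=20)

```text
t: 11.1
tool_pos: [0.6391, 0.0086, 0.0667]
tool_rot: [-0.024, 3.137, -0.003]
contact_force: [-0.0, -4.8, 7.7]
opening: 0.0135
grip_force: 21.8
```

```bash
python3 -c "
from h import *
o=st();pv=np.array([.6465,-.0425,.062])  # seat (.559,-.0635)+(88,20)
p=o['tool_pos'];v=p[:2]-pv[:2];r=np.hypot(*v);a0=np.arctan2(v[1],v[0]);print(r,np.degrees(a0))
for a in np.linspace(a0,np.radians(181),6): print(rel([pv[0]+.052*np.cos(a),pv[1]+.052*np.sin(a),p[2]]).round(2))
"
```

```text
t 11.1 p [0.6391 0.0086 0.0667] r [-2.4000e-02  3.1369e+00 -2.9000e-03] F [-0.  -4.8  7.7] op 0.0135 g 21.75368696451187
0.051667408227114964 98.2036051820143
[ 0.    0.03 -0.  ]
[ 1.45 -0.37 -0.01]
[ 2.71 -1.17 -0.01]
[ 3.7  -2.29 -0.01]
[ 4.33 -3.65 -0.01]
[ 4.54 -5.14 -0.01]
```

Emit:
servo_tool(increments=[[[0.8, 0.2, 0, -0.5, 0], [0.8, 0.8, -0.15, -0.5, 0], [0.8, 1.45, -0.4, -0.5, 0], [0.8, 2.1, -0.75, -0.5, 0], [0.8, 2.7, -1.2, -0.5, 0]]])

```text
t: 11.6
tool_pos: [0.6117, -0.0044, 0.068]
tool_rot: [-0.024, 3.136, -0.005]
contact_force: [12.3, -8.1, -12.8]
opening: 0.013
grip_force: 20.0
```

Emit:
servo_tool(increments=[[[0.8, 0.5, -0.5, 0, 0], [0.8, 1.0, -1.1, 0, 0], [0.8, 1.4, -1.8, 0, 0], [0.8, 1.65, -2.5, 0, 0], [0.8, 1.65, -2.5, 0, 0]]])

```text
t: 12.1
tool_pos: [0.594, -0.028, 0.0679]
tool_rot: [-0.023, 3.141, 0.002]
contact_force: [4.6, -0.2, -8.0]
opening: 0.0134
grip_force: 20.4
```

```bash
python3 -c "
from h import *
nav((.5945,-.0425,.067),0.9)"
```

```text
t 12.1 p [ 0.594  -0.028   0.0679] r [-2.3000e-02  3.1413e+00  1.6000e-03] F [ 4.6 -0.2 -8. ] op 0.0134 g 20.402169227600098
rel cm [-0.03 -1.46  0.09] yaw now 0.84 turn -0.06
```

Emit:
servo_tool(increments=[[[0.8, 0, -0.5, 0.1, 0], [0.8, 0, -1.0, 0.1, 0], [0.8, 0, -1.5, 0.1, 0], [0.8, 0, -1.7, 0.1, 0], [0.8, 0, -1.7, 0.1, 0]]])

```text
t: 12.6
tool_pos: [0.5931, -0.0434, 0.0676]
tool_rot: [0.024, -3.137, -0.006]
contact_force: [-4.2, 5.6, 1.9]
opening: 0.0131
grip_force: 21.3
```

Now I release, lift, and check while going to the rack.

Emit:
servo_tool(increments=[[[3, 0, 0, 0, 0], [3, 0, 0, 0, 0], [3, 0, 0, 0, 0], [3, 0, 0, -4, 0], [3, 0, 0, -9, 0]]])

```text
t: 13.1
tool_pos: [0.5924, -0.0448, 0.1557]
tool_rot: [0.024, -3.135, -0.002]
contact_force: [1.4, -0.6, -0.2]
opening: 0.0299
grip_force: 0.0
```

Emit:
servo_tool(increments=[[[2.7, 10, 10, -6, 0], [2.7, 10, 25, -6, 0], [2.7, 10, 25, -6, 0], [2.7, 10, 25, -6, 0], [2.7, 10, 25, -6, 0]]])

```text
t: 13.6
tool_pos: [0.4997, 0.1756, 0.2135]
tool_rot: [-0.023, 3.14, 0.0]
contact_force: [-0.1, 0.1, -0.4]
opening: 0.0272
grip_force: 0.0
```

```bash
cat > m4.py <<'E'
from h import *
import sys
c=cam('top'); s=cam('scene')
a=cv2.resize(c['img'][175:250,245:350],None,fx=5,fy=5,interpolation=cv2.INTER_CUBIC)
b=cv2.resize(s['img'][140:295,150:340],None,fx=3,fy=3,interpolation=cv2.INTER_CUBIC)[:375]
b=cv2.resize(s['img'][140:295,150:340],(460,375),interpolation=cv2.INTER_CUBIC)
im=cv2.resize(np.hstack([a,b]),None,fx=.8,fy=.8); cv2.imwrite('pics/'+sys.argv[1],im[:,:,::-1])
g=cv2.cvtColor(c['img'],cv2.COLOR_RGB2GRAY)
print('stop',g[218,309:322],'dL',g[196:206,271],'dR',g[196:206,305]); st()
E
python3 m4.py e.png
```

```text
stop [193 193 193 192 196 150 160 160 166  85  90  92  90] dL [ 89  89 135 158 159 181 192 190 191 193] dR [ 88  98 138 157 141 174 196 193 192 191]
t 13.7 p [0.4994 0.1787 0.2146] r [-0.0347  3.1382  0.0036] F [-0.6 -1.5  0.1] op 0.0269 g 0.0
```

View pics/e.png

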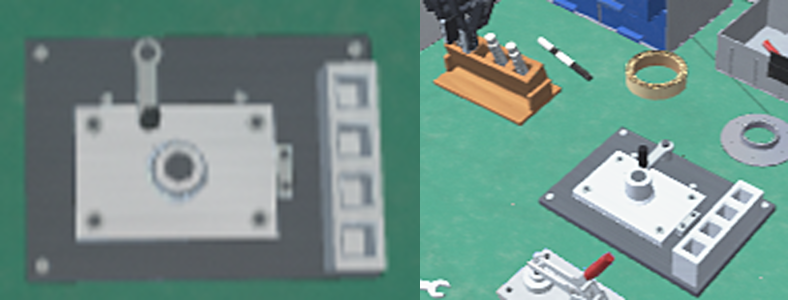

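The clamp arm is closed over the casting, which is still home. Now the gauges, starting with the right-hand one.

```bash
python3 -c "
from h import *
nav((.6145,.209,.16),4.2)"
```

```text
t 13.7 p [0.4994 0.1787 0.2146] r [-0.0347  3.1382  0.0036] F [-0.6 -1.5  0.1] op 0.0269 g 0.0
rel cm [-11.56   2.76   5.51] yaw now 1.27 turn -2.93
```

Emit:
servo_tool(increments=[[[2.7, -11.6, 2.8, 4, -3.3], [2.7, -11.6, 2.8, 4, -3.3], [2.7, -11.6, 2.8, 4, -3.3], [2.7, -11.6, 2.8, 4, -3.3], [2.7, -11.6, 2.8, 4, -3.3]]])

```text
t: 14.2
tool_pos: [0.6159, 0.2031, 0.1718]
tool_rot: [0.114, -3.138, 0.001]
contact_force: [-0.4, -0.4, 0.3]
opening: 0.0268
grip_force: 0.0
```

```bash
python3 -c "
from h import *
c=cam('scene');save(c,'f.png',(140,110,240,240),4.5);nav((.6145,.209,.092),4.2)"
```

```text
t 14.25 p [0.6157 0.2032 0.1725] r [ 1.1370e-01 -3.1392e+00  5.0000e-04] F [-0.7 -0.7  0.1] op 0.0269 g 0.0
rel cm [0.07 0.59 8.05] yaw now 4.15 turn -0.05
```

View pics/f.png

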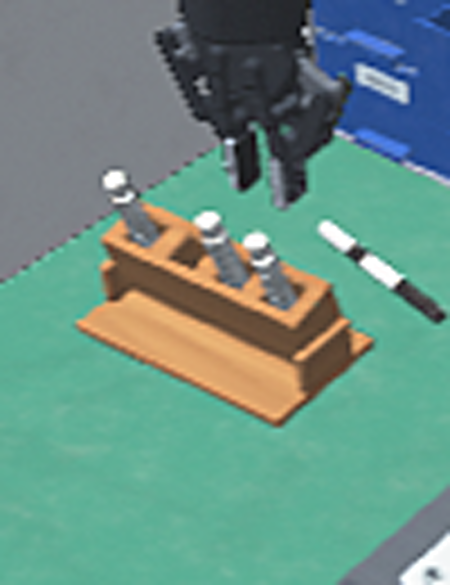

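The gripper stands above the right-hand gauge (260,245), so I descend.

Emit:
servo_tool(increments=[[[2.7, 0, 0.6, 0, 0], [2.7, 0, 0.6, 3, 0], [2.7, 0, 0.6, 6, 0], [2.7, 0, 0.6, 8, 0], [2.7, 0, 0.6, 8, 0]]])

```text
t: 14.75
tool_pos: [0.6178, 0.2115, 0.0989]
tool_rot: [-0.115, 3.132, 0.005]
contact_force: [-3.5, -1.5, 15.5]
opening: 0.0269
grip_force: 7.0
```

Emit:
servo_tool(increments=[[[1, 0, 0, 0, 0], [1, 0, 0, 0, 0], [1, 0, 0, 0, 0], [1, 0, 0, 0, 0]]], newtons=30)

```text
t: 15.15
tool_pos: [0.6176, 0.2106, 0.0979]
tool_rot: [-0.115, 3.132, 0.002]
contact_force: [-1.5, 0.0, 11.3]
opening: 0.0152
grip_force: 30.3
```

Emit:
servo_tool(increments=[[[1, 0.4, 0, -1.3, 0], [1, 0.8, 0, -2.7, 0], [1, 1.2, 0, -4.1, 0], [1, 1.7, 0, -5.7, 0], [1, 1.7, 0, -7.5, 0]]])

```text
t: 15.65
tool_pos: [0.5967, 0.2086, 0.168]
tool_rot: [0.115, -3.137, 0.0]
contact_force: [-0.5, -0.2, -1.4]
opening: 0.0158
grip_force: 29.4
```

Emit:
servo_tool(increments=[[[1, 0, 0, -3, 0], [1, 0, 0, -3, 0]]])

```text
t: 15.85
tool_pos: [0.6007, 0.2094, 0.2038]
tool_rot: [-0.115, 3.131, 0.003]
contact_force: [0.9, -0.3, -0.3]
opening: 0.0153
grip_force: 29.4
```

```bash
python3 -c "
from h import *
c=cam('scene');t=cam('top');save(c,'g.png',(140,100,270,230),4);nav((.51,-.19,.19),0.9)"
```

```text
t 15.95 p [0.5987 0.2088 0.1988] r [-1.1480e-01  3.1377e+00  5.0000e-04] F [-0.6 -0.6 -1.7] op 0.0156 g 29.413945376873016
rel cm [ 11.76 -39.13   0.85] yaw now 4.19 turn 3.29
```

View pics/g.png

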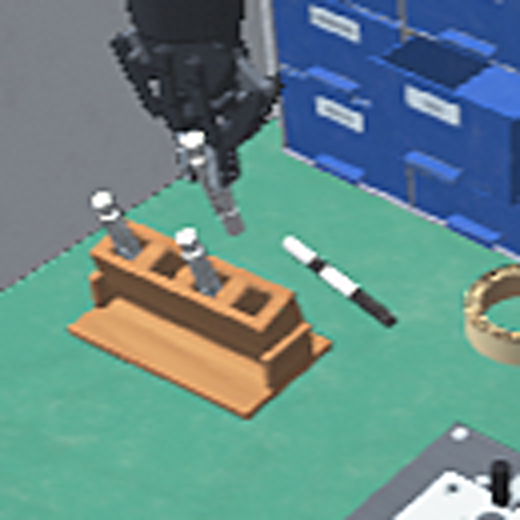

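The gauge is held and leaning as it did in the rack, with the right-hand rack pocket now empty. Next I compute the pocket positions.

Run:
```python
from h import *
c=cam('top')
for u,v in [(585,168),(590,243),(597,315),(600,391)]: print(pt(c,u/6+235-.4,v/6+170-.4,.058).round(4))
th=np.radians(.9); Rm=np.array([[np.cos(th),-np.sin(th)],[np.sin(th),np.cos(th)]])
for x in(.054,.018,-.018,-.054): print(x,(np.array([.559,-.0635])+Rm@[x,-.128]).round(4))
nav((.613-.021,-.1905,.20),.9)
```

```text
[ 0.6134 -0.1881  0.058 ]
[ 0.5767 -0.1896  0.058 ]
[ 0.5419 -0.192   0.058 ]
[ 0.5055 -0.1925  0.058 ]
0.054 [ 0.615  -0.1906]
0.018 [ 0.579  -0.1912]
-0.018 [ 0.543  -0.1918]
-0.054 [ 0.507  -0.1923]
t 16.0 p [0.5979 0.2086 0.197 ] r [ 1.1470e-01 -3.1385e+00  3.0000e-04] F [ 0.7 -0.  -1.7] op 0.0152 g 29.414475560188293
rel cm [  3.51 -39.76  -0.29] yaw now 4.19 turn 3.29
```

Emit:
servo_tool(increments=[[[1, 3.4, -39.8, 0, 3.3], [1, 3.4, -39.8, 0, 3.3], [1, 3.4, -39.8, 0, 3.3], [1, 3.4, -39.8, 0, 3.3], [1, 3.4, -39.8, 0, 3.3]]])

```text
t: 16.5
tool_pos: [0.5939, -0.0429, 0.1953]
tool_rot: [0.025, -3.138, -0.001]
contact_force: [1.8, 0.0, -1.3]
opening: 0.0153
grip_force: 29.6
```

Emit:
servo_tool(increments=[[[1, 0, -14, 0, 0], [1, 0, -14, 0, 0], [1, 0, -14, 0, 0], [1, 0, -14, 0, 0]]])

```text
t: 16.9
tool_pos: [0.5962, -0.1857, 0.1952]
tool_rot: [0.015, -3.138, 0.0]
contact_force: [0.1, 1.2, -1.1]
opening: 0.0156
grip_force: 29.7
```

```bash
cat > tip.py <<'E'
# bottom tip of the held gauge in the scene view: view a crop and predicted pocket mouth
from h import *
import sys
nav((.6135-.021,-.1903,.15),.9)
c=cam('scene'); save(c,sys.argv[1],(220,130,350,270),4)
for P in [(.614,-.190,.058),(.578,-.191,.058)]: u,v=proj(c,P); print('pocket px in crop',round((u-220)*4),round((v-130)*4))
E
python3 tip.py i.png
```

```text
t 16.9 p [ 0.5962 -0.1857  0.1952] r [ 1.5200e-02 -3.1382e+00  2.0000e-04] F [ 0.1  1.2 -1.1] op 0.0156 g 29.676897525787354
rel cm [ 0.35 -0.46  4.53] yaw now 0.56 turn -0.34
pocket px in crop 386 442
pocket px in crop 354 476
```

View pics/i.png

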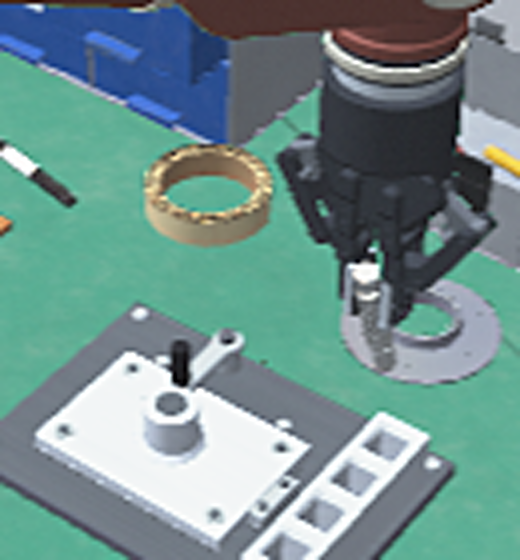

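The gauge tip is at crop (387,368) and the pocket mouth at (386,442). I compare that with the predicted tip.

Run:
```python
from h import *
o=st(); c=cam('scene'); p=o['tool_pos']
for dx,dz in [(.021,-.073),(.024,-.072),(.018,-.074)]:
    u,v=proj(c,p+[dx,0,dz]); print(dx,(u-220)*4,(v-130)*4)
u,v=proj(c,p+[-.006,0,.0215]);print('top',(u-220)*4,(v-130)*4)
print(pt(c,387/4+220,366/4+130,p[2]-.073)-p)
nav((.614-.021,-.190,.15),.9)
```

```text
t 16.95 p [ 0.5963 -0.1832  0.1952] r [ 1.8000e-02 -3.1381e+00 -2.6000e-03] F [-0.2  0.9 -1.4] op 0.0158 g 29.677292704582214
0.021 385.8242601871741 359.40280490225825
0.024 388.6979124714412 355.48216110394526
0.018 382.9452179159298 363.33080248485817
top 369.238338453938 264.1723826690484
[ 0.01665921 -0.00373333 -0.073     ]
t 17.0 p [ 0.5965 -0.1817  0.1953] r [ 0.021  -3.1382 -0.0032] F [ 0.3  0.6 -0.8] op 0.0154 g 29.677266776561737
rel cm [ 0.34 -0.84  4.53] yaw now 0.77 turn -0.13
```

Emit:
servo_tool(increments=[[[1, 0.3, -0.8, 2, 0], [1, 0.3, -0.8, 4.5, 0], [1, 0.3, -0.8, 4.5, 0], [1, 0.3, -0.8, 4.5, 0]]])

```text
t: 17.4
tool_pos: [0.5941, -0.1877, 0.1514]
tool_rot: [0.027, -3.139, -0.002]
contact_force: [-0.1, -0.3, -1.6]
opening: 0.0156
grip_force: 29.7
```

```bash
python3 -c "
from h import *
nav((.614-.021,-.190,.122),.9)"
```

```text
t 17.4 p [ 0.5941 -0.1877  0.1514] r [ 2.670e-02 -3.139e+00 -2.200e-03] F [-0.1 -0.3 -1.6] op 0.0156 g 29.696529507637024
rel cm [ 0.11 -0.23  2.94] yaw now 0.97 turn 0.07
```

Emit:
servo_tool(increments=[[[1, 0.1, -0.2, 1, 0], [1, 0.1, -0.2, 2, 0], [1, 0.1, -0.2, 2.5, 0], [1, 0.1, -0.2, 2.9, 0], [1, 0.1, -0.2, 2.9, 0]]])

```text
t: 17.9
tool_pos: [0.5942, -0.1913, 0.1232]
tool_rot: [-0.024, 3.14, 0.0]
contact_force: [1.9, 0.2, -1.1]
opening: 0.0158
grip_force: 29.7
```

The tip is inside the mouth. I swing the gauge upright while lowering.

Emit:
servo_tool(increments=[[[1, -0.5, 0, 0.4, 0], [1, -1.0, 0, 0.8, 0], [1, -1.4, 0, 1.1, 0], [1, -1.8, 0, 1.5, 0], [1, -2.0, 0, 1.8, 0]]], newtons=20)

```text
t: 18.4
tool_pos: [0.6133, -0.1909, 0.1046]
tool_rot: [0.024, -3.139, -0.001]
contact_force: [-3.9, -0.5, 0.9]
opening: 0.0153
grip_force: 30.3
```

Emit:
servo_tool(increments=[[[1, 0, 0, 0.4, 0], [1, 0, 0, 0.8, 0], [1, 0, 0, 1.0, 0], [1, 0, 0, 1.0, 0]]])

```text
t: 18.8
tool_pos: [0.6133, -0.1909, 0.0945]
tool_rot: [0.024, -3.141, -0.001]
contact_force: [-2.2, -0.4, -2.0]
opening: 0.0158
grip_force: 30.1
```

Now I open to 3 cm, lift, and head for the next gauge.

Emit:
servo_tool(increments=[[[3, 0, 0, 0, 0], [3, 0, 0, 0, 0], [3, 0, 0, 0, 0], [3, 0, 0, -3, 0], [3, 0, 0, -8, 0]]])

```text
t: 19.3
tool_pos: [0.6115, -0.1899, 0.1718]
tool_rot: [0.024, -3.134, -0.006]
contact_force: [-0.1, 0.4, -0.0]
opening: 0.0298
grip_force: 0.0
```

```bash
python3 -c "
from h import *
nav((.6115,.251,.165),4.2)"
```

```text
t 19.3 p [ 0.6115 -0.1899  0.1718] r [ 0.0242 -3.1344 -0.0057] F [-0.1  0.4 -0. ] op 0.0298 g 0.0
rel cm [-0.68 44.08  0.84] yaw now 0.88 turn -3.32
```

Emit:
servo_tool(increments=[[[3, -0.2, 44.1, 0, -3.3], [3, -0.2, 44.1, 0, -3.3], [3, -0.2, 44.1, 0, -3.3], [3, -0.2, 44.1, 0, -3.3], [3, -0.2, 44.1, 0, -3.3]]])

```text
t: 19.8
tool_pos: [0.6113, 0.061, 0.1764]
tool_rot: [-0.114, 3.137, 0.0]
contact_force: [0.0, 0.3, -0.4]
opening: 0.03
grip_force: 0.0
```

Emit:
servo_tool(increments=[[[3, 0, 19, 0, 0], [3, 0, 19, 0, 0], [3, 0, 19, 0, 0], [3, 0, 19, 0, 0], [3, 0, 19, 0, 0]]])

```text
t: 20.3
tool_pos: [0.5966, 0.2533, 0.1762]
tool_rot: [-0.124, 3.137, 0.004]
contact_force: [0.9, 0.1, -0.8]
opening: 0.0299
grip_force: 0.0
```

```bash
python3 -c "
from h import *
nav((.613,.251,.100),4.2)
c=cam('top'); g=cv2.cvtColor(c['img'],cv2.COLOR_RGB2GRAY)
print('stop',g[218,309:322],'dL',g[196:206,271],'dR',g[196:206,305])
save(c,'j.png',(250,180,345,250),5)"
```

```text
t 20.3 p [0.5966 0.2533 0.1762] r [-0.1237  3.1372  0.0037] F [ 0.9  0.1 -0.8] op 0.0299 g 0.0
rel cm [-1.6  -0.38  7.63] yaw now 4.52 turn 0.32
stop [197 197 196 197 201 154 163 165 170  88  93  93  93] dL [ 93  92 138 161 162 186 196 195 195 197] dR [ 91 101 142 160 144 178 199 198 196 197]
```

View pics/j.png

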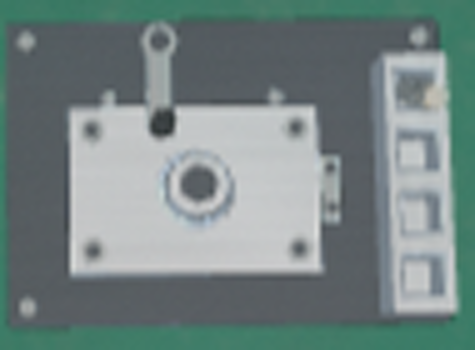

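The first gauge stands in the far pocket (crop (415,92)) and the casting is still home. On to the second gauge.

Emit:
servo_tool(increments=[[[3, -1.6, -0.2, 0, 0], [3, -1.6, -0.2, 0, 0], [3, -1.6, -0.2, 2, 0], [3, -1.6, -0.2, 4, 0], [3, -1.6, -0.2, 4, 0]]])

```text
t: 20.85
tool_pos: [0.6111, 0.2458, 0.1319]
tool_rot: [0.112, -3.133, 0.002]
contact_force: [-0.2, -0.9, -0.4]
opening: 0.0302
grip_force: 0.0
```

```bash
python3 -c "
from h import *
nav((.613,.251,.100),4.2)"
```

```text
t 20.85 p [0.6111 0.2458 0.1319] r [ 1.1200e-01 -3.1333e+00  2.4000e-03] F [-0.2 -0.9 -0.4] op 0.0302 g 0.0
rel cm [-0.25  0.51  3.19] yaw now 4.09 turn -0.11
```

Emit:
servo_tool(increments=[[[3, -0.2, 0.4, 0, 0], [3, -0.2, 0.4, 1.5, 0], [3, -0.2, 0.4, 2.5, 0], [3, -0.2, 0.4, 3.1, 0], [3, -0.2, 0.4, 3.1, 0]]])

```text
t: 21.35
tool_pos: [0.6139, 0.2515, 0.1026]
tool_rot: [0.115, -3.137, 0.001]
contact_force: [-0.8, 1.1, 0.2]
opening: 0.0303
grip_force: 0.0
```

Emit:
servo_tool(increments=[[[1, 0, 0, 0, 0], [1, 0, 0, 0, 0], [1, 0, 0, 0, 0], [1, 0, 0, 0, 0]]], newtons=30)

```text
t: 21.75
tool_pos: [0.615, 0.2518, 0.1047]
tool_rot: [-0.115, 3.139, 0.0]
contact_force: [-0.7, -0.2, -2.1]
opening: 0.0152
grip_force: 29.4
```

Emit:
servo_tool(increments=[[[3, 0, 0, 0, 0], [3, 0, 0, 0, 0], [3, 0, 0, 0.5, 0], [3, 0, 0, 0.5, 0], [1, 0, 0, 0.5, 0]]])

```text
t: 22.25
tool_pos: [0.6147, 0.2517, 0.099]
tool_rot: [0.115, -3.139, 0.0]
contact_force: [0.2, 0.2, 1.0]
opening: 0.0168
grip_force: 0.8
```

Emit:
servo_tool(increments=[[[1, 0, 0, 0, 0], [1, 0, 0, 0, 0], [1, 0, 0, 0, 0], [1, 0, 0, 0, 0]]])

```text
t: 22.65
tool_pos: [0.6148, 0.2517, 0.0993]
tool_rot: [0.115, -3.139, 0.0]
contact_force: [0.9, -0.1, -0.3]
opening: 0.0154
grip_force: 29.2
```

Emit:
servo_tool(increments=[[[1, 0.4, 0, -1.3, 0], [1, 0.8, 0, -2.7, 0], [1, 1.2, 0, -4.1, 0], [1, 1.7, 0, -5.7, 0], [1, 1.7, 0, -10, 0]]])

```text
t: 23.15
tool_pos: [0.5945, 0.2498, 0.1966]
tool_rot: [0.115, -3.131, 0.003]
contact_force: [0.6, 0.3, -1.0]
opening: 0.015
grip_force: 29.3
```

```bash
python3 -c "
from h import *
nav((.563,-.191,.199),.9)"
```

```text
t 23.15 p [0.5945 0.2498 0.1966] r [ 0.1149 -3.1309  0.0032] F [ 0.6  0.3 -1. ] op 0.015 g 29.305957853794098
rel cm [  6.38 -43.73  -0.11] yaw now 4.2 turn 3.3
```

Emit:
servo_tool(increments=[[[1, 6.4, -43.7, 0, 3.3], [1, 6.4, -43.7, 0, 3.3], [1, 6.4, -43.7, 0, 3.3], [1, 6.4, -43.7, 0, 3.3], [1, 6.4, -43.7, 0, 3.3]]])

```text
t: 23.65
tool_pos: [0.5793, -0.0004, 0.2012]
tool_rot: [-0.025, 3.14, -0.0]
contact_force: [0.7, -0.5, -1.1]
opening: 0.0154
grip_force: 29.5
```

Emit:
servo_tool(increments=[[[1, 2, -19, 0, 0], [1, 2, -19, 0, 0], [1, 2, -19, 0, 0], [1, 2, -19, 0, 0], [1, 2, -19, 0, 0]]])

```text
t: 24.15
tool_pos: [0.562, -0.1936, 0.2011]
tool_rot: [-0.015, 3.14, -0.004]
contact_force: [0.1, 0.7, -1.1]
opening: 0.0157
grip_force: 29.6
```

Emit:
servo_tool(increments=[[[1, 0, 0, 0, 0], [1, 0, 0, 0, 0], [1, 0, 0, 0, 0]]])

```text
t: 24.45
tool_pos: [0.563, -0.1878, 0.1998]
tool_rot: [-0.027, 3.141, 0.0]
contact_force: [0.8, 1.0, -1.6]
opening: 0.0154
grip_force: 29.6
```

```bash
cat > tip2.py <<'E'
from h import *
import sys
o=st(); p=np.array(o['tool_pos']); c=cam('scene')
# gauge tip: project grid of guesses and show the nearby lit steel extent
u,v=proj(c,p+[.018,0,-.075]); print('pred tip px',u,v)
g=cv2.cvtColor(c['img'],cv2.COLOR_RGB2GRAY); u,v=int(round(u)),int(round(v)); print(g[v-10:v+12,u-9:u+10])
nav((.563,-.191,.150),.9)
E
python3 tip2.py
```

```text
t 24.45 p [ 0.563  -0.1878  0.1998] r [-2.7100e-02  3.1412e+00  1.0000e-04] F [ 0.8  1.  -1.6] op 0.0154 g 29.59761142730713
pred tip px 309.5337151810438 228.30743483485648
[[150 152 130  91 108  99 147 169 122 107 108 160 190 184 180 180 180 179
  181]
 [155 156 134 107 113 112 101 104 116 140 177 189 184 181 180 181 180 180
  179]
 [149 150 144 121 116 126 112 108 113 107 159 189 183 180 180 180 180 179
  180]
 [148 151 143 121 109 109 115 118 104  99 137 186 194 181 181 180 180 181
  180]
 [151 153 155 123  81 110 123 109 109 105 129 136 136 173 187 183 182 180
  180]
 [151 152 154 131 108 111 111 108  98 111 147 156 138 116 124 162 181 183
  182]
 [148 149 151 152 142 140 127 127 154 132 127 149 148 141 134 130 143 150
  166]
 [148 150 150 149 148 142 148 125  99 105 120 110 165 243 255 255 207 124
  129]
 [148 149 151 147 150 131 111 114 113 110 105 202 251 250 247 249 234 169
  146]
 [153 154 153 151 159 142 113 112 114 107  83 231 254 247 245 249 244 192
  144]
 [151 148 149 151 157 148 124 112 112 107 117 228 254 253 253 255 237 154
  145]
 [127 144 153 153 157 144 123 109 1
[... 327 characters left out ...]
142 141 124 186 245 248 215 143 105
  138]
 [125 124 124 123 123 120 122 122 126 124 120 141 124  99 111 105  89 104
  132]
 [123 124 125 124 125 124 122 121 121 117 115 118 142 129 104 125 125 142
  234]
 [122 122 124 125 124 124 124 121 117 106 217 213 136 128 124 135 120 142
  252]
 [122 121 120 122 124 124 123 119 108 168 254 238 127 155 149 128 107  87
  228]
 [123 121 121 120 121 120 119 110 169 252 255 216  94 132 143 133 127 108
  243]
 [124 125 123 120 121 116 105 167 251 255 236 173 141 119 129 140 129 110
  172]]
t 24.5 p [ 0.563  -0.1877  0.1996] r [-2.7400e-02  3.1414e+00  2.0000e-04] F [ 0.9 -1.4 -0.4] op 0.0155 g 29.5973601937294
rel cm [ 0.   -0.33  4.96] yaw now 1.0 turn 0.1
```

Emit:
servo_tool(increments=[[[1, 0, -0.2, 2, 0], [1, 0, -0.2, 4.5, 0], [1, 0, -0.2, 4.9, 0], [1, 0, -0.2, 4.9, 0], [1, 0, -0.2, 4.9, 0]]])

```text
t: 25.0
tool_pos: [0.5635, -0.191, 0.1517]
tool_rot: [-0.025, 3.14, -0.001]
contact_force: [0.5, 0.2, -0.0]
opening: 0.0157
grip_force: 29.6
```

Emit:
servo_tool(increments=[[[1, 0, 0, 1, 0], [1, 0, 0, 2, 0], [1, 0, 0, 2.5, 0], [1, 0, 0, 2.5, 0]]])

```text
t: 25.4
tool_pos: [0.5619, -0.1907, 0.1238]
tool_rot: [0.024, -3.139, -0.002]
contact_force: [0.2, -0.4, -1.8]
opening: 0.0157
grip_force: 29.6
```

Emit:
servo_tool(increments=[[[1, -0.5, 0, 0.4, 0], [1, -1.0, 0, 0.8, 0], [1, -1.4, 0, 1.1, 0], [1, -1.8, 0, 1.5, 0], [1, -2.1, 0, 1.8, 0]]], newtons=20)

```text
t: 25.9
tool_pos: [0.5839, -0.1907, 0.1069]
tool_rot: [0.024, -3.14, -0.0]
contact_force: [-5.1, 0.2, 1.3]
opening: 0.0153
grip_force: 30.5
```

Emit:
servo_tool(increments=[[[1, 0, 0, 0.3, 0], [1, 0, 0, 0.6, 0], [1, 0, 0, 0.9, 0], [1, 0, 0, 0.9, 0]]])

```text
t: 26.3
tool_pos: [0.5838, -0.1907, 0.0978]
tool_rot: [-0.024, 3.141, 0.0]
contact_force: [-2.5, 0.6, -1.3]
opening: 0.0156
grip_force: 30.4
```

Emit:
servo_tool(increments=[[[3, 0, 0, 0, 0], [3, 0, 0, 0, 0], [3, 0, 0, 0, 0], [3, 0, 0, -3, 0], [3, 0, 0, -8, 0]]])

```text
t: 26.8
tool_pos: [0.5815, -0.1896, 0.1748]
tool_rot: [0.024, -3.134, -0.006]
contact_force: [0.7, -0.6, -0.2]
opening: 0.0299
grip_force: 0.0
```

```bash
python3 -c "
from h import *
nav((.605,.330,.170),4.2)"
```

```text
t 26.8 p [ 0.5815 -0.1896  0.1748] r [ 0.0241 -3.1341 -0.0061] F [ 0.7 -0.6 -0.2] op 0.0299 g 0.0
rel cm [-3.15 51.92  0.66] yaw now 0.88 turn -3.32
```

Emit:
servo_tool(increments=[[[3, -3.1, 51.9, 0, -3.3], [3, -3.1, 51.9, 0, -3.3], [3, -3.1, 51.9, 0, -3.3], [3, -3.1, 51.9, 0, -3.3], [3, -3.1, 51.9, 0, -3.3]]])

```text
t: 27.3
tool_pos: [0.5952, 0.061, 0.1792]
tool_rot: [-0.114, 3.137, 0.0]
contact_force: [1.6, 0.9, -0.1]
opening: 0.0299
grip_force: 0.0
```

Emit:
servo_tool(increments=[[[3, -3, 27, 0, 0], [3, -3, 27, 0, 0], [3, -3, 27, 0, 0], [3, -3, 27, 0, 0], [3, -3, 27, 0, 0]]])

```text
t: 27.8
tool_pos: [0.6044, 0.3112, 0.1791]
tool_rot: [-0.115, 3.138, 0.001]
contact_force: [1.6, 0.5, 1.1]
opening: 0.0301
grip_force: 0.0
```

```bash
python3 -c "
from h import *
nav((.604,.330,.130),4.2)
c=cam('top'); g=cv2.cvtColor(c['img'],cv2.COLOR_RGB2GRAY)
print('stop',g[218,309:322],'dL',g[196:206,271],'dR',g[196:206,305])"
```

```text
t 27.8 p [0.6044 0.3112 0.1791] r [-1.1490e-01  3.1378e+00  1.2000e-03] F [1.6 0.5 1.1] op 0.0301 g 0.0
rel cm [-0.09  1.88  4.91] yaw now 4.19 turn -0.01
stop [194 193 194 194 198 151 160 161 166  85  92  91  91] dL [ 89  90 135 158 160 182 192 192 191 193] dR [ 90 100 140 158 142 175 196 194 193 191]
```

Emit:
servo_tool(increments=[[[3, -0.1, 1.9, 0, 0], [3, -0.1, 1.9, 2, 0], [3, -0.1, 1.9, 4.5, 0], [3, -0.1, 1.9, 4.5, 0], [3, -0.1, 1.9, 4.5, 0]]])

```text
t: 28.35
tool_pos: [0.6038, 0.3273, 0.1332]
tool_rot: [0.113, -3.139, 0.0]
contact_force: [0.8, 0.6, -0.3]
opening: 0.0303
grip_force: 0.0
```

```bash
python3 -c "
from h import *
nav((.605,.330,.100),4.2)"
```

```text
t 28.35 p [0.6038 0.3273 0.1332] r [ 1.1340e-01 -3.1386e+00  5.0000e-04] F [ 0.8  0.6 -0.3] op 0.0303 g 0.0
rel cm [-0.14  0.26  3.32] yaw now 4.14 turn -0.06
```

Emit:
servo_tool(increments=[[[3, -0.1, 0.1, 0, 0], [3, -0.1, 0.1, 1.5, 0], [3, -0.1, 0.1, 2.6, 0], [3, -0.1, 0.1, 3.4, 0], [3, -0.1, 0.1, 3.4, 0]]])

```text
t: 28.85
tool_pos: [0.6034, 0.3282, 0.0967]
tool_rot: [0.115, -3.136, 0.002]
contact_force: [-0.5, 0.3, -0.1]
opening: 0.0299
grip_force: 0.0
```

Emit:
servo_tool(increments=[[[1, 0, 0, 0, 0], [1, 0, 0, 0, 0], [1, 0, 0, 0, 0], [1, 0, 0, 0, 0], [1, 0, 0, 0, 0]]], newtons=30)

```text
t: 29.35
tool_pos: [0.6049, 0.3289, 0.0996]
tool_rot: [-0.115, 3.139, 0.0]
contact_force: [0.7, -0.5, -0.7]
opening: 0.0152
grip_force: 29.2
```

Emit:
servo_tool(increments=[[[1, 0.4, 0, -1.3, 0], [1, 0.8, 0, -2.7, 0], [1, 1.2, 0, -4.1, 0], [1, 1.7, 0, -5.7, 0], [1, 1.7, 0, -10, 0]]])

```text
t: 29.85
tool_pos: [0.5846, 0.3267, 0.1965]
tool_rot: [0.115, -3.131, 0.005]
contact_force: [0.4, -0.3, -1.7]
opening: 0.0155
grip_force: 29.3
```

```bash
python3 -c "
from h import *
nav((.523,-.192,.199),.9)"
```

```text
t 29.85 p [0.5846 0.3267 0.1965] r [ 0.115  -3.1312  0.0045] F [ 0.4 -0.3 -1.7] op 0.0155 g 29.321022033691406
rel cm [ 9.950e+00 -5.128e+01 -3.000e-02] yaw now 4.21 turn 3.31
```

Emit:
servo_tool(increments=[[[1, 10, -51.3, 0, 3.3], [1, 10, -51.3, 0, 3.3], [1, 10, -51.3, 0, 3.3], [1, 10, -51.3, 0, 3.3], [1, 10, -51.3, 0, 3.3]]])

```text
t: 30.35
tool_pos: [0.5574, 0.0779, 0.2011]
tool_rot: [-0.025, 3.14, -0.0]
contact_force: [0.2, -1.0, -0.9]
opening: 0.0155
grip_force: 29.6
```

```bash
python3 -c "
from h import *
nav((.523,-.192,.199),.9)"
```

```text
t 30.35 p [0.5574 0.0779 0.2011] r [-0.0253  3.1396 -0.    ] F [ 0.2 -1.  -0.9] op 0.0155 g 29.623332023620605
rel cm [  3.87 -26.93   0.2 ] yaw now 0.92 turn 0.02
```

Emit:
servo_tool(increments=[[[1, 3.9, -26.7, 0, 0], [1, 3.9, -26.7, 0, 0], [1, 3.9, -26.7, 0, 0], [1, 3.9, -26.7, 0, 0], [1, 3.9, -26.7, 0, 0]]])

```text
t: 30.85
tool_pos: [0.5251, -0.1702, 0.2012]
tool_rot: [-0.025, 3.139, -0.001]
contact_force: [0.8, -0.2, -1.3]
opening: 0.0158
grip_force: 29.6
```

Emit:
servo_tool(increments=[[[1, 0, 0, 0, 0], [1, 0, 0, 0, 0], [1, 0, 0, 2, 0], [1, 0, 0, 4, 0], [1, 0, 0, 4, 0]]])

```text
t: 31.35
tool_pos: [0.5241, -0.1658, 0.1566]
tool_rot: [0.028, -3.136, -0.005]
contact_force: [0.1, -0.1, -2.2]
opening: 0.0155
grip_force: 29.7
```

```bash
python3 -c "
from h import *
nav((.523,-.192,.122),.9)"
```

```text
t 31.35 p [ 0.5241 -0.1658  0.1566] r [ 0.0279 -3.1362 -0.0047] F [ 0.1 -0.1 -2.2] op 0.0155 g 29.718547761440277
rel cm [ 0.14 -2.63  3.46] yaw now 1.02 turn 0.12
```

Emit:
servo_tool(increments=[[[1, 0.1, -2.5, 0, 0], [1, 0.1, -2.5, 0, 0], [1, 0.1, -2.5, 0, 0], [1, 0.1, -2.5, 0, 0], [1, 0.1, -2.5, 0, 0]]])

```text
t: 31.85
tool_pos: [0.5254, -0.1927, 0.1599]
tool_rot: [-0.026, 3.141, 0.0]
contact_force: [0.5, -0.1, -1.3]
opening: 0.0159
grip_force: 29.8
```

```bash
python3 -c "
from h import *
nav((.523,-.192,.122),.9)"
```

```text
t 31.85 p [ 0.5254 -0.1927  0.1599] r [-0.0259  3.141   0.    ] F [ 0.5 -0.1 -1.3] op 0.0159 g 29.801603257656097
rel cm [0.24 0.07 3.79] yaw now 0.94 turn 0.04
```

Emit:
servo_tool(increments=[[[1, 0.2, 0, 1.2, 0], [1, 0.2, 0, 2.4, 0], [1, 0.2, 0, 3.2, 0], [1, 0.2, 0, 3.6, 0], [1, 0.2, 0, 3.6, 0]]])

```text
t: 32.35
tool_pos: [0.5224, -0.1932, 0.1219]
tool_rot: [0.024, -3.139, -0.002]
contact_force: [-0.0, 0.0, -1.6]
opening: 0.0153
grip_force: 29.8
```

Emit:
servo_tool(increments=[[[1, -0.5, 0.05, 0.4, 0], [1, -1.0, 0.05, 0.8, 0], [1, -1.4, 0.05, 1.1, 0], [1, -1.8, 0.05, 1.5, 0], [1, -2.1, 0.05, 1.8, 0]]], newtons=20)

```text
t: 32.85
tool_pos: [0.5443, -0.1926, 0.105]
tool_rot: [0.024, -3.141, -0.0]
contact_force: [-5.2, 0.7, 1.5]
opening: 0.0154
grip_force: 30.1
```

Emit:
servo_tool(increments=[[[1, 0, 0, 0.3, 0], [1, 0, 0, 0.6, 0], [1, 0, 0, 0.9, 0], [1, 0, 0, 0.9, 0]]])

```text
t: 33.25
tool_pos: [0.544, -0.1926, 0.0957]
tool_rot: [0.024, -3.141, -0.0]
contact_force: [-2.5, -0.0, -1.7]
opening: 0.016
grip_force: 29.9
```

I release, lift, and back away for the last picture.

Emit:
servo_tool(increments=[[[3, 0, 0, 0, 0], [3, 0, 0, 0, 0], [3, 0, 0, 0, 0], [3, 0, 0, -3, 0], [3, 0, 0, -8, 0]]])

```text
t: 33.75
tool_pos: [0.5419, -0.1914, 0.1731]
tool_rot: [0.024, -3.134, -0.006]
contact_force: [0.5, -0.0, -0.6]
opening: 0.0298
grip_force: 0.0
```

Emit:
servo_tool(increments=[[[3, 0, 0, -8, 0], [3, 5, 5, -10, 0], [3, 8, 25, -10, 0], [3, 8, 25, -10, 0], [3, 8, 25, -10, 0]]])

```text
t: 34.25
tool_pos: [0.4786, -0.0179, 0.2704]
tool_rot: [-0.022, 3.139, 0.0]
contact_force: [-0.0, -0.2, 0.0]
opening: 0.0298
grip_force: 0.0
```

Emit:
servo_tool(increments=[[[3, 0, 20, 0, 0], [3, 0, 20, 0, 0], [3, 0, 20, 0, 0], [3, 0, 20, 0, 0], [3, 0, 20, 0, 0]]])

```text
t: 34.75
tool_pos: [0.4751, 0.1858, 0.2698]
tool_rot: [-0.036, 3.14, 0.004]
contact_force: [0.2, -0.2, -0.1]
opening: 0.0301
grip_force: 0.0
```

```bash
python3 m4.py z.png
```

```text
stop [194 193 192 192 197 151 159 161 166  86  90  91  91] dL [ 90  90 135 157 160 180 191 191 191 193] dR [ 89  99 138 157 141 174 195 193 192 191]
t 34.85 p [0.4758 0.1818 0.2695] r [-2.8600e-02  3.1406e+00 -1.0000e-04] F [ 0.7 -1.   0.1] op 0.0301 g 0.0
```

View pics/z.png

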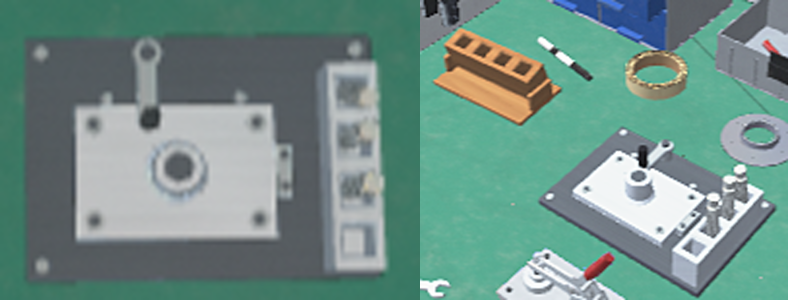

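The three gauges stand in the holder, the rack is empty, the clamp is over the casting and the casting is home. I hand in.

```bash
python3 -c "
from h import *
print(ctrl.finish_job())"
```

```text
the job is handed in; nothing more can be done
None
```

I handed the job in at about 35 s, with no verdict returned: in the last pictures the casting is home against both dowels and the end stop, the clamp arm is closed over it, and all three gauges stand in their own holder pockets with the rack empty.

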